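Hold a slide carrier in the reader slot

ROBOT

A 7-joint arm with a two-finger parallel gripper is mounted at the origin on the work surface. World frame = base frame: x ahead of the robot, y to its left, z up, the work surface at z = 0. Lengths are in m, angles in rad, forces in N, time in s.
With the tool pointing down it reaches from about 0.425 to 0.925 m from the base axis. Payload 6.8 kg.
Tool frame: the origin (TCP) lies between the finger pads; the fingertips stand 17 mm ahead of it and the grasp point (between the pads) lies 2 mm behind it; z points along the fingers, x is the direction in which the jaws open and shut, and the axes are right-handed (so a half turn about z gives the same grasp; the last joint's range is limited). The gripper opens to 85 mm and grips with 20 to 120 N. Pads are 22 mm wide; open, the fingers measure 114 mm over their backs; the gripper's body (76 mm by 85 mm) begins 54 mm behind the grasp point. The pads swing forward as they close: fully open they stand 13 mm farther back than shut.
Start: joints at [-1.418, 0.477, 0.022, 1.555, -0.011, 1.109, -0.083], TCP at [0.174, 0.652, 0.248] pointing down, gripper open.
Joint ranges: [-2.96, 2.96], [-0.34, 2.1], [-1.41, 1.46], [0.24, 2.44], [-1.37, 4.51], [0.17, 1.92], [-2.96, 2.96]. Speed limits (rad/s): [2.39, 2.39, 3.14, 3.14, 3.14, 3.14, 3.14].

INTERFACE

Orientations are given as a unit quaternion [w, x, y, z].
In Python, from station import readout, read_camera, get_calibration, bot, models gives the robot as it stands.
- The arm moves only by the tool carry_out, never from a script. Its argument "deltas" is a list of rows, each a list of 2 entries, a list of its own where there are three numbers: the shift along the tool's x, y, z in cm, then the turn about the tool's z in degrees. A call has 1 to 10 rows; each row is the pose to reach, as a shift and turn from the pose measured when the call began, along the tool's axes at that moment; what a row does not reach only later rows make up. A row lasts 1/8 s, in which the tool goes at most 62.5 mm and 10.7 degrees, less where a joint would pass 70% of its speed; a pose out of reach is approached as far as the arm can. A call with a gripper value outside its range is refused whole. "hand" is the opening, from 0 (shut) to 1 (fully open), set as the call begins (left out, the last holds). The fingers move at their own pace and stop on an object; "newtons" is the grip in N (left out, the last holds). Time passes only in rows, so rows that repeat a pose let the fingers close. It gives the time, the measured TCP pose, the force and the opening at its end, in the units of the state.
- readout.get_obs(): the state, without advancing time (a new reading comes with each control period).
- read_camera(name): name is "side" or "top" or "wrist"; returns the picture (384x512x3 uint8, red, green, blue); there is no depth.
- get_calibration(name): a dict with "fov_y" (degrees; the focal length in pixels is half the picture's height over the tangent of half this angle, whatever the lens; pixels are square), "cx", "cy" (the principal point, pixels), "world_from_camera" (4x4, takes a point from camera to world coordinates). Camera axes: x right, y down, z forward; pixel columns grow to the right and rows downward; lengths in m; the calibration is good to about 2 mm. A picture is of the moment at which its call begins: read the wrist's pose just before it. get_calibration takes no time and is no camera call; for the wrist camera it gives the pose at the moment of the call.
- bot.hand_in(): hands the job in, once; it reports no verdict.
Trained networks look in the newest picture that a camera, given by its name, has taken for a name from the list of things; names that differ only in an ending like _2 or _b are one class to them, and where a whole thing is asked for, a point or a joint stands for the part that bears it (a point fixed in the world has none). Each returns a list of dicts, best first, with "score" (0 to 1); they miss things now and then, are a little off and sometimes report something else, mostly with a low value. They report only what shows in the picture. A call takes as long as a camera call. They do not tell look-alikes from the thing itself.
- models.spot_in(query, camera): "centre" ([row, column] in pixels, amid what is visible of it).
The state is a dict: "t": time; "q": joint angles; "joint_vel": joint speeds; "joint_torque": joint torques, N m; "eef_pos": TCP position; "tool_rot": TCP orientation; "contact_force": force on the tool from outside, world axes, zero at the start; "torque": the same for the moment, N m; "gripper_width": opening from 0.0 (shut) to 1.0 (fully open).
Only numpy, scipy, OpenCV 4.12 (cv2) and the standard library are available. Lean on these libraries where they do the work, as an engineer would, in place of code of your own. Each camera call takes 0.05 s, during which the arm holds its last target. There are 200 camera calls.

TASK

Pull the reader's hinged dust cover fully down by its bar so that the slot in the roof is exposed. Then take the slide carrier out of its stand by its black grip, pass it upright, foot first, down through the slot and finish while still holding it there in the gripper, at rest, with its foot about 50 mm below the reader's roof. Leave the bottle, the dish and the objective where they are.

Things in the scene. Friction and masses are not known exactly. Their poses are not given: they have to be found in the camera images.
- reader: White box-shaped slide reader, fixed, 152 x 200 mm in plan, roof at z = 110 mm (a grey hump 22 mm higher covers its rear from x = +60 mm). Origin on the table right under the slot's centre; x points from its front to its rear (away from the robot), y along the slot, z up; the box spans x -22 to +130 mm, y -100 to +100 mm. It keeps the same yaw as the slot.
- reader_slot (a point): Centre of the slot's mouth at roof level (110 mm above the table). The slot is a vertical hole, 12 mm in x by 52 mm in y, with a 4 mm 45-degree flare all round at the top, a straight throat 8 mm long below, then a hollow chamber whose floor is 95 mm below the roof. Axes as the reader. While the cover is closed it lies over the slot.
- cover (a joint): Angle of the grey L-shaped dust cover: 0 = closed (front panel upright before the reader's front, top panel over the slot), growing as it is pulled towards the robot (reader's -x) and down, stop at 1.4. It starts between 0 and 0.3. The hinge is stiff and holds the cover wherever it is left (about 1 to 4 N at the bar to move it).
- cover_hinge (a point): Midpoint of the cover's hinge line, which runs along the reader's y at the foot of the front: 25 mm to the front of the slot's centre, 20 mm above the table. Cover: 4 mm panels, 120 mm wide, front panel rising 96 mm from the hinge, top panel running 42 mm to the rear from it. The axes turn with the cover.
- cover_bar (a point): Middle of the cover's pull bar, a round aluminium bar 10 mm in diameter and 90 mm long along the reader's y, its axis standing 45 mm off the top panel's outer face on two posts 8 mm thick at y +-41 mm. From the hinge it lies, with the cover closed, 141 mm up and 5 mm to the rear; it moves on a circle of 141 mm about the hinge line. The round bar can turn within a grip. At the stop it is about 49 mm above the table. The axes turn with the cover.
- stand: Fixed aluminium block, 60 (x) x 90 (y) x 38 mm high, with a 16 (x) x 56 (y) mm pocket 30 mm deep in the middle of its top, in which the carrier stands. Origin: centre of its underside on the table; y along the pocket.
- carrier: Loose slide carrier: an aluminium plate 10 mm thick (x), 50 mm wide (y), 80 mm high (z) with a glass slide let into each face, and on its top a black grip 12 mm thick (x), 28 mm wide (y), up to 125 mm above the foot. About 0.12 kg. Origin: centre of its foot (underside); z up along it. At the start it stands upright in the stand's pocket, foot 8 mm above the table. A half turn about z makes no difference.
- carrier_grip (a point): Centre of the carrier's black grip, 105 mm above its foot on its middle line; axes as the carrier.
- oil_bottle: Bystander: small amber bottle, 38 mm in diameter, 85 mm high, origin at the centre of its underside.
- petri_dish: Bystander: clear round dish, 90 mm in diameter, 16 mm high, origin at the centre of its underside.
- objective: Bystander: steel microscope objective, 32 mm in diameter, 45 mm high, standing; origin at the centre of its underside.
Mind the look-alikes: they are no part of the job. There is more than one size of the carrier; the one meant has the size given above.

How it is judged:
By the outcome, as a careful person would: the job done as asked, in the order asked, and still so for the second after the job is handed in, while the arm keeps its last pose, push and grip.
It also fails if it takes over 62 s, if anything falls off the work surface, if the arm or the gripper's body presses on something with over 40 N, if the wrist force passes 120 N, or if a joint passes its speed limit or range.

## Working session

There is one attempt and no reset: what is moved stays moved. The work goes in short steps, Python scripts to look and compute and a tool call to move; the robot and the scene stay as the last step left them, time stands still between calls to the robot, and variables do not carry over. Pictures are saved under pics/ and viewed, about 8 in all and at most 12, crops included, and the job is handed in when it is done.

Besides the shell and the picture viewer there is one more tool, called after ">>>" in YAML: its name, and indented under it one key for each argument. carry_out: Moves the arm, as the interface text tells. Its arguments: {"type":"object","properties":{"deltas":{"type":"array"},"hand":{"type":"number"},"newtons":{"type":"number"}},"required":["deltas"]}

```bash
ls; mkdir -p pics
python3 - <<'E'
from station import readout, read_camera, get_calibration, models
import cv2, numpy as np
o=readout.get_obs(); print(o['t'],o['eef_pos'],o['tool_rot'],o['gripper_width'],o['contact_force'])
for c in ['top','side']:
    im=read_camera(c); cv2.imwrite(f'pics/{c}0.png',cv2.cvtColor(im,cv2.COLOR_RGB2BGR))
    k=get_calibration(c); print(c,k['fov_y'],k['cx'],k['cy'],np.round(k['world_from_camera'],4).tolist(), [x for x in k if x not in('fov_y','cx','cy','world_from_camera')])
    for q in ['reader','reader_slot','cover_bar','stand','carrier','carrier_grip','oil_bottle','petri_dish','objective']:
        print(q,[(np.round(d['centre']).tolist(),round(d['score'],2)) for d in models.spot_in(q,c)[:3]])
E
```

```text
pics
0.0 [0.17393505 0.6516312  0.24732485] [ 6.03509433e-04  7.93053731e-01  6.09151027e-01 -6.65019794e-04] 1.0018934307959775 [ 0.40592956 -0.33321759 -0.70989758]
top 44.867443665232905 252.41375232924935 197.44381405201307 [[0.0123, -0.9964, 0.0842, 0.4062], [-0.9999, -0.0113, 0.0114, -0.0209], [-0.0104, -0.0843, -0.9964, 1.8432], [0.0, 0.0, 0.0, 1.0]] []
reader [([170.0, 188.0], 0.81)]
reader_slot [([169.0, 188.0], 0.58)]
cover_bar [([191.0, 191.0], 0.59), ([240.0, 248.0], 0.34)]
stand [([187.0, 193.0], 0.67), ([191.0, 300.0], 0.58)]
carrier [([214.0, 297.0], 0.63), ([152.0, 300.0], 0.46), ([187.0, 302.0], 0.43)]
carrier_grip [([154.0, 304.0], 0.72), ([213.0, 303.0], 0.68), ([188.0, 304.0], 0.47)]
oil_bottle []
petri_dish [([198.0, 127.0], 0.78)]
objective [([241.0, 247.0], 0.6)]
side 57.921438418127295 254.40827596318863 194.68393257963052 [[0.9811, -0.0961, 0.1682, 0.3878], [-0.1934, -0.5351, 0.8223, -0.8106], [0.011, -0.8393, -0.5436, 0.6723], [0.0, 0.0, 0.0, 1.0]] []
reader [([174.0, 270.0], 0.91)]
reader_slot [([173.0, 276.0], 0.73)]
cover_bar [([168.0, 248.0], 0.89)]
stand [([274.0, 286.0], 0.64)]
carrier [([251.0, 240.0], 0.92), ([245.0, 337.0], 0.83), ([256.0, 288.0], 0.81)]
carrier_grip [([252.0, 246.0], 0.94), ([256.0, 288.0], 0.89), ([246.0, 336.0], 0.83)]
oil_bottle [([377.0, 300.0], 0.52)]
petri_dish [([157.0, 228.0], 0.79)]
objective [([228.0, 201.0], 0.5)]
```

Run:
```python
import cv2
a=cv2.imread('pics/top0.png')[110:290,80:360]; cv2.imwrite('pics/a.png',cv2.resize(a,None,fx=2.85,fy=2.85,interpolation=cv2.INTER_CUBIC))
a=cv2.imread('pics/side0.png')[90:384,130:430]; cv2.imwrite('pics/b.png',cv2.resize(a,None,fx=2,fy=2,interpolation=cv2.INTER_CUBIC))
```

```text
(no output)
```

View pics/a.png

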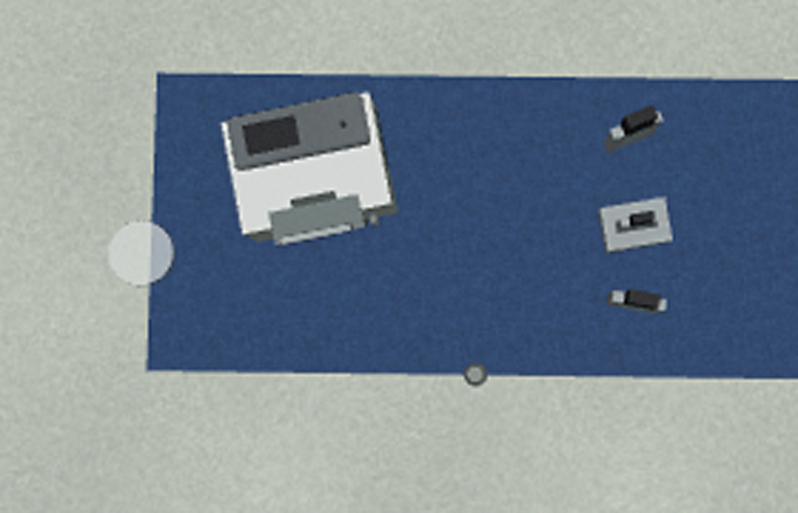

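View pics/b.png

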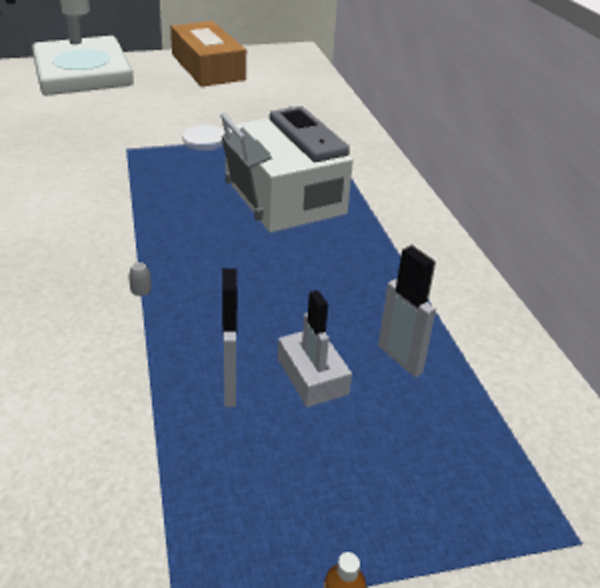

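```bash
cat > h.py <<'E'
from station import readout, read_camera, get_calibration, models
import cv2, numpy as np
from scipy.spatial.transform import Rotation as R
def calib(c):
    k=get_calibration(c); return 192/np.tan(np.radians(k['fov_y']/2)),k['cx'],k['cy'],np.array(k['world_from_camera'])
def onplane(K,row,col,z):
    f,cx,cy,T=K; d=T[:3,:3]@[(col-cx)/f,(row-cy)/f,1]; p=T[:3,3]; return p+d*(z-p[2])/d[2]
def proj(K,P):
    f,cx,cy,T=K; q=(np.atleast_2d(P)-T[:3,3])@T[:3,:3]; return np.c_[cy+f*q[:,1]/q[:,2],cx+f*q[:,0]/q[:,2]]
def snap(c,name):
    K=calib(c); im=read_camera(c); cv2.imwrite(f'pics/{name}.png',cv2.cvtColor(im,cv2.COLOR_RGB2BGR)); return K,im
def rd(): 
    o=readout.get_obs(); return np.array(o['eef_pos']),R.from_quat(np.roll(o['tool_rot'],-1)),o
def delta(target):   # world -> tool axes, cm
    p,r,_=rd(); return np.round(r.inv().apply(np.array(target)-p)*100,2)
E
python3 - <<'E'
from h import *
t=calib('top'); s=calib('side')
A=lambda x,y,z:onplane(t,110+y/2.85,80+x/2.85,z).round(3)
B=lambda x,y,z:onplane(s,90+y/2,130+x/2,z).round(3)
print('hump rear-right',A(370,93,.11),'rear-left',A(222,123,.11),'front-left',A(243,237,.11),'frontright',A(393,207,.11))
print('bar L,R',A(277,240,.155),A(352,226,.155))
print('side rear right base',B(348,210,0),'front right base',B(272,227,0),'roof rr',B(350,158,.11),'roof fr',B(272,172,.11))
print('stand top',[A(*p,.038) for p in[(600,208),(665,198),(673,241),(607,252)]])
print('grip top',A(643,219,.133),'side',B(318,296,.133))
print('standside',[B(*p,.038) for p in[(278,340),(308,385),(350,370),(318,332)]])
p,r,o=rd();print(r.as_matrix().round(3),calib('wrist'))
E
```

```text
hump rear-right [0.759 0.163 0.11 ] rear-left [0.717 0.358 0.11 ] front-left [0.565 0.326 0.11 ] frontright [0.607 0.129 0.11 ]
bar L,R [0.558 0.273 0.155] [0.577 0.177 0.155]
side rear right base [0.77  0.173 0.   ] front right base [0.624 0.145 0.   ] roof rr [0.761 0.167 0.11 ] roof fr [0.621 0.143 0.11 ]
stand top [array([ 0.617, -0.148,  0.038]), array([ 0.632, -0.237,  0.038]), array([ 0.573, -0.248,  0.038]), array([ 0.557, -0.158,  0.038])]
grip top [ 0.592 -0.197  0.133] side [ 0.599 -0.197  0.133]
standside [array([ 0.561, -0.165,  0.038]), array([ 0.579, -0.247,  0.038]), array([ 0.637, -0.233,  0.038]), array([ 0.616, -0.16 ,  0.038])]
[[ 0.258  0.966 -0.   ]
 [ 0.966 -0.258 -0.   ]
 [-0.    -0.    -1.   ]] (np.float64(273.31369278541075), 255.22814213770155, 198.95781373177687, array([[ 0.25866343,  0.92533686,  0.27720916,  0.10306076],
       [ 0.96596563, -0.2483496 , -0.07233865,  0.670251  ],
       [ 0.00190717,  0.28648589, -0.95808256,  0.37384653],
       [ 0.        ,  0.        ,  0.        ,  1.        ]]))
```

>>> carry_out:
  deltas:
    - [[-3,5,0],6]
    - [[-6.5,10,0],13]
    - [[-10,16,0],21]
    - [[-13.5,22,0],29]
    - [[-17,27.5,0],37]
    - [[-21,33,0],45]
    - [[-24.5,38.5,0],52]
    - [[-28,44,0],58]
    - [[-30.9,49,0],63]
    - [[-30.9,49,0],63]
  hand: 1

```text
t: 2.25
eef_pos: [0.5705, 0.2228, 0.2488]
tool_rot: [0.001, 0.995, 0.102, 0.001]
contact_force: [-0.4, 0.5, 0.6]
gripper_width: 0.997
```

Run:
```python
from h import *
p,r,o=rd(); print(o['t'],p,r.as_matrix().round(3).tolist(),np.round(o['q'],2),o['joint_vel'])
K,im=snap('wrist','w1'); print(K[3].round(3).tolist())
cv2.imwrite('pics/w1b.png',cv2.resize(cv2.imread('pics/w1.png'),None,fx=1.5,fy=1.5))
```

```text
2.25 [0.57049035 0.22275662 0.24875841] [[0.979, 0.202, 0.002], [0.202, -0.979, -0.001], [0.002, 0.002, -1.0]] [-0.8   0.39  0.42  1.74 -0.18  1.05 -0.11] [ 0.25488962  0.11601759 -0.01400736 -0.14807886 -0.07799243  0.05905128
  0.33263772]
[[0.98, 0.192, 0.06, 0.555], [0.201, -0.939, -0.28, 0.294], [0.002, 0.287, -0.958, 0.374], [0.0, 0.0, 0.0, 1.0]]
```

View pics/w1b.png

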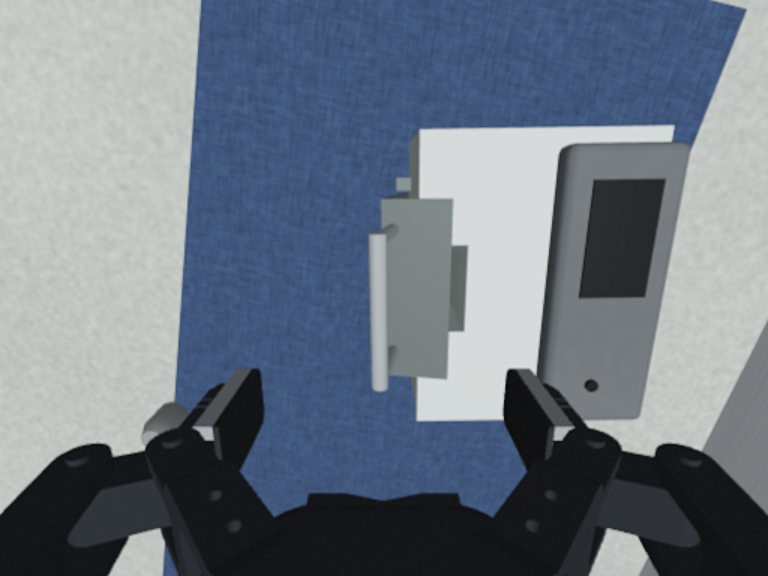

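```bash
cat >> h.py <<'E'
def solve(K,obs,x0,model):
    from scipy.optimize import least_squares
    f=lambda v:(proj(K,model(v))-obs).ravel()
    s=least_squares(f,x0,loss='soft_l1'); return s.x,f(s.x)
def reader(v,pts):
    c,s=np.cos(v[2]),np.sin(v[2]); P=np.array(pts,float); return np.c_[v[0]+c*P[:,0]-s*P[:,1],v[1]+s*P[:,0]+c*P[:,1],P[:,2]]
def cov(th,x,z): # cover point rel. hinge at closed
    c,s=np.cos(th),np.sin(th); return -.025+x*c-z*s, .02+x*s+z*c
E
python3 - <<'E'
from h import *
import pickle
p,r,o=rd(); K=calib('wrist'); pickle.dump(K,open('K1.pkl','wb'))
obs=np.array([[128,420],[421,417],[125,674],[245,467],[331,464],[234,378],[390,380]])/1.5
obs=obs-0.17
def m(v):
    bx,bz=cov(v[3],.005,.141)
    return reader(v,[(-.022,-.1,.11),(-.022,.1,.11),(.13,-.1,.11),(.010,-.03,.11),(.010,.03,.11),(bx,-.045,bz),(bx,.045,bz)])
v,res=solve(K,obs,[.61,.234,.21,.15],m); print(v,np.degrees(v[2]),(res.reshape(-1,2)).round(1).tolist())
bx,bz=cov(v[3],.005,.141); B=reader(v,[(bx,0,bz)])[0]; print('bar',B); print('delta to bar +2mm', delta(B+[0,0,-.002]), 'yaw tool',np.degrees(np.arctan2(*r.as_matrix()[1::-1,0])))
# top/side check
for c in('top','side'): print(c,proj(calib(c),m(v)).round(0).tolist())
E
```

```text
[0.60356358 0.28125223 0.25639942 0.17663487] 14.690604573658213 [[152.2, 1.1], [-260.4, -3.4], [146.8, -23.0], [7.0, 0.5], [-115.0, 2.8], [47.2, 5.1], [-174.5, -2.7]]
bar [0.56017588 0.26987729 0.15968471]
delta to bar +2mm [-0.16 -5.    9.09] yaw tool 11.627627841463342
top [[182.0, 205.0], [195.0, 153.0], [144.0, 195.0], [179.0, 185.0], [182.0, 169.0], [190.0, 190.0], [196.0, 166.0]]
side [[171.0, 260.0], [148.0, 236.0], [162.0, 299.0], [160.0, 259.0], [154.0, 252.0], [152.0, 247.0], [142.0, 236.0]]
```

Run:
```python
from h import *
p,r,o=rd(); K=calib('wrist')
obs=np.array([[128,420],[421,417],[125,674],[245,467],[331,464],[234,378],[390,380]])/1.5-0.17
def m(v):
    bx,bz=cov(v[3],.005,.141)
    return reader(v,[(-.022,.1,.11),(-.022,-.1,.11),(.13,.1,.11),(.010,.03,.11),(.010,-.03,.11),(bx,.045,bz),(bx,-.045,bz)])
v,res=solve(K,obs,[.61,.234,.21,.15],m); print(v,np.degrees(v[2]),(res.reshape(-1,2)).round(1).tolist())
bx,bz=cov(v[3],.005,.141); B=reader(v,[(bx,0,bz)])[0]; print('bar',B); print('delta to bar', delta(B), 'yaw tool',np.degrees(np.arctan2(*r.as_matrix()[1::-1,0])))
```

```text
[0.61586367 0.22999341 0.21802592 0.19709177] 12.491965160544735 [[1.0, -0.3], [-0.1, -0.1], [0.1, -0.2], [-0.0, 0.6], [0.4, 0.1], [-0.4, -0.3], [-1.5, 0.4]]
bar [0.5692859  0.21967422 0.15924936]
delta to bar [-0.27  0.1   8.95] yaw tool 11.627627841463342
```

>>> carry_out:
  deltas:
    - [[-0.3,0.1,4],-0.9]
    - [[-0.3,0.1,7],-0.9]
    - [[-0.3,0.1,9],-0.9]
    - [[-0.3,0.1,9.1],-0.9]
    - [[-0.3,0.1,9.1],-0.9]
  hand: 0.5

```text
t: 2.92
eef_pos: [0.5693, 0.2203, 0.1586]
tool_rot: [0.001, 0.994, 0.109, 0.002]
contact_force: [0.2, 0.6, 0.1]
gripper_width: 0.5
```

>>> carry_out:
  deltas:
    - [[0,0,0],0]
    - [[0,0,0],0]
    - [[0,0,0],0]
    - [[0,0,0],0]
    - [[0,0,0],0]
    - [[0,0,0],0]
  hand: 0
  newtons: 30

```text
t: 3.68
eef_pos: [0.5696, 0.2207, 0.1596]
tool_rot: [0.0, 0.994, 0.109, 0.002]
contact_force: [-1.5, 0.2, 7.7]
gripper_width: 0.105
```

Run:
```python
from h import *
p,r,o=rd(); print(p,o['gripper_width'],o['contact_force'])
# infer angle from grasp x; path rows in tool axes
v=np.array([.61586,.22999,.21803])
import math
g=p+[0,0,.002]; xr=(g[:2]-v[:2])@[np.cos(v[2]),np.sin(v[2])]; print('xr',xr,'r',math.hypot(xr+.025,g[2]-.02),'ang',math.atan2(-(xr+.025),g[2]-.02)+.0355)
th0=math.atan2(-(xr+.025),g[2]-.02)+.0355
x0,z0=cov(th0,.005,.141)
for th in np.linspace(th0,1.42,15)[1:]:
    x,z=cov(th,.005,.141); w=np.array([(x-x0)*np.cos(v[2]),(x-x0)*np.sin(v[2]),z-z0]); print(round(th,2),(r.inv().apply(w)*100).round(2))
```

```text
[0.56961096 0.22067753 0.15958964] 0.10459608211722726 [-1.51475945  0.19992652  7.70049922]
xr -0.04716846967017698 r 0.14331457674257977 ang 0.19080757924158406
0.28 [-1.21 -0.    0.24]
0.37 [-2.4  -0.    0.59]
0.45 [-3.56 -0.01  1.03]
0.54 [-4.67 -0.01  1.58]
0.63 [-5.73 -0.01  2.23]
0.72 [-6.72 -0.01  2.96]
0.81 [-7.65 -0.02  3.78]
0.89 [-8.51 -0.02  4.67]
0.98 [-9.28 -0.02  5.64]
1.07 [-9.97 -0.02  6.67]
1.16 [-10.56  -0.03   7.76]
1.24 [-11.05  -0.03   8.9 ]
1.33 [-11.44  -0.03  10.07]
1.42 [-11.73  -0.03  11.28]
```

>>> carry_out:
  deltas:
    - [[-1.2,0,0.25],0]
    - [[-2.4,0,0.6],0]
    - [[-3.55,0,1.05],0]
    - [[-4.65,0,1.6],0]
    - [[-5.7,0,2.25],0]
    - [[-6.7,0,2.95],0]
    - [[-7.65,0,3.8],0]
    - [[-7.65,0,3.8],0]

```text
t: 4.68
eef_pos: [0.4934, 0.2038, 0.1199]
tool_rot: [0.001, 0.994, 0.11, 0.001]
contact_force: [1.6, 2.6, -3.8]
gripper_width: 0.101
```

```bash
cat > arc.py <<'E'
from h import *
import math
p,r,o=rd(); print(p,o['gripper_width'],o['contact_force'])
v=np.array([.61586,.22999,.21803]); g=p+[0,0,.002]; xr=(g[:2]-v[:2])@[np.cos(v[2]),np.sin(v[2])]
th0=math.atan2(-(xr+.025),g[2]-.02)+.0355; print('r',math.hypot(xr+.025,g[2]-.02),'ang',th0)
for th in np.linspace(th0,1.43,8)[1:]:
    x,z=cov(th,.005,.141); w=np.array([(x-xr)*np.cos(v[2]),(x-xr)*np.sin(v[2]),z-g[2]]); print(round(th,2),(r.inv().apply(w)*100).round(2))
E
python3 arc.py
```

```text
[0.49341334 0.20375962 0.1199001 ] 0.10102833771573047 [ 1.64912002  2.55953249 -3.77628856]
r 0.14292655158719855 ang 0.8125939102558571
0.9 [-0.72 -0.    1.04]
0.99 [-1.49 -0.01  2.02]
1.08 [-2.16 -0.01  3.07]
1.17 [-2.74 -0.01  4.17]
1.25 [-3.23 -0.02  5.31]
1.34 [-3.6  -0.02  6.5 ]
1.43 [-3.88 -0.02  7.71]
```

>>> carry_out:
  deltas:
    - [[-0.75,0,1.0],0]
    - [[-1.5,0,2.0],0]
    - [[-2.15,0,3.05],0]
    - [[-2.75,0,4.15],0]
    - [[-3.2,0,5.3],0]
    - [[-3.6,0,6.5],0]
    - [[-3.85,0,7.6],0]
    - [[-3.9,0,7.9],0]
    - [[-3.9,0,8.0],0]

```text
t: 5.8
eef_pos: [0.456, 0.1954, 0.042]
tool_rot: [-0.0, 0.994, 0.109, 0.001]
contact_force: [-14.7, -3.1, 51.9]
gripper_width: 0.106
```

```bash
python3 arc.py
```

```text
[0.45600726 0.19539309 0.04199327] 0.10556359643397127 [-14.69145588  -3.05047745  51.86222848]
r 0.14061397795237787 ang 1.4348251271522126
1.43 [-0.05 -0.   -0.02]
1.43 [-0.04 -0.   -0.03]
1.43 [-0.04 -0.   -0.04]
1.43 [-0.04 -0.   -0.05]
1.43 [-0.04 -0.   -0.06]
1.43 [-0.04 -0.   -0.06]
1.43 [-0.04 -0.   -0.07]
```

>>> carry_out:
  deltas:
    - [[0,0,-0.2],0]
    - [[0,0,-0.2],0]
    - [[0,0,-0.2],0]
    - [[0,0,-0.2],0]
  hand: 0.3

```text
t: 6.3
eef_pos: [0.456, 0.1952, 0.0436]
tool_rot: [0.0, 0.994, 0.109, 0.001]
contact_force: [0.7, 0.1, -0.3]
gripper_width: 0.303
```

>>> carry_out:
  deltas:
    - [[0,0,-2],0]
    - [[0,0,-5],0]
    - [[0,0,-10],0]
    - [[0,0,-15],0]
    - [[0,0,-20],0]
    - [[0,0,-20],0]

```text
t: 7.05
eef_pos: [0.4579, 0.1962, 0.2471]
tool_rot: [-0.002, 0.994, 0.109, 0.004]
contact_force: [-0.2, 0.1, -0.1]
gripper_width: 0.302
```

Run:
```python
from h import *
p,r,o=rd(); print(o['t'],p,o['contact_force'],np.round(o['q'],2))
print('to above carrier', delta([.592,-.197,.255]))
snap('wrist','w2'); cv2.imwrite('pics/w2b.png',cv2.resize(cv2.imread('pics/w2.png'),None,fx=1.5,fy=1.5))
```

```text
7.05 [0.45786752 0.19622513 0.24705651] [-0.2308565   0.14977642 -0.07131691] [-0.92  0.19  0.45  2.   -0.1   0.97 -0.21]
to above carrier [ 4.56 41.3  -0.87]
```

View pics/w2b.png

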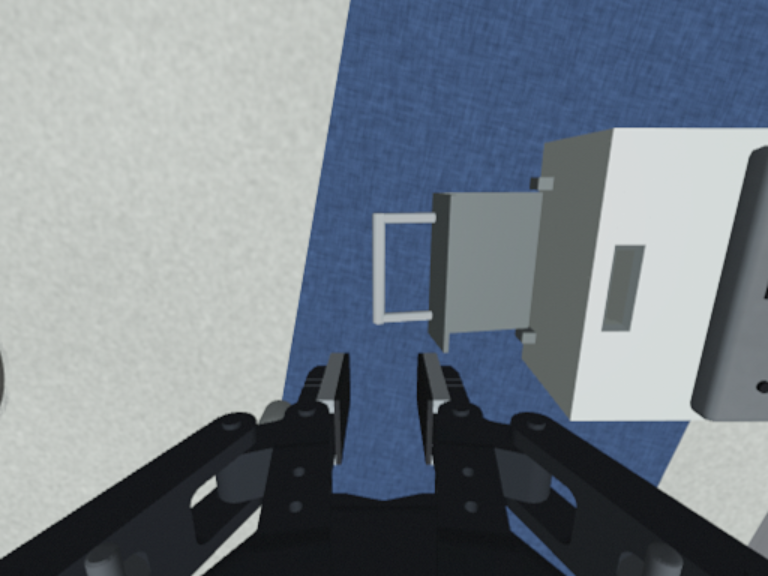

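>>> carry_out:
  deltas:
    - [[0.5,4,-1],0]
    - [[1,9,-3],0]
    - [[1.5,14,-3],0]
    - [[2,19,-3],0]
    - [[2.6,24,-3],0]
    - [[3.2,29,-3],0]
    - [[3.8,34,-3],0]
    - [[4.3,38,-3],0]
    - [[4.6,41.3,-3],0]
    - [[4.6,41.3,-3],0]
  hand: 0.6

```text
t: 8.35
eef_pos: [0.5901, -0.2005, 0.2725]
tool_rot: [-0.0, 0.994, 0.107, 0.0]
contact_force: [-0.1, 0.8, 0.1]
gripper_width: 0.602
```

Run:
```python
from h import *
p,r,o=rd(); print(o['t'],p,np.round(o['q'],2),r.as_euler('xyz',degrees=True),np.abs(o['joint_vel']).max())
snap('wrist','w3'); cv2.imwrite('pics/w3b.png',cv2.resize(cv2.imread('pics/w3.png'),None,fx=1.5,fy=1.5))
```

```text
8.35 [ 0.59008272 -0.20051751  0.27248999] [-0.24  0.42  0.64  1.69 -0.28  1.12  0.69] [-1.79987216e+02 -5.22929874e-02  1.22910153e+01] 0.04620790206280185
```

View pics/w3b.png

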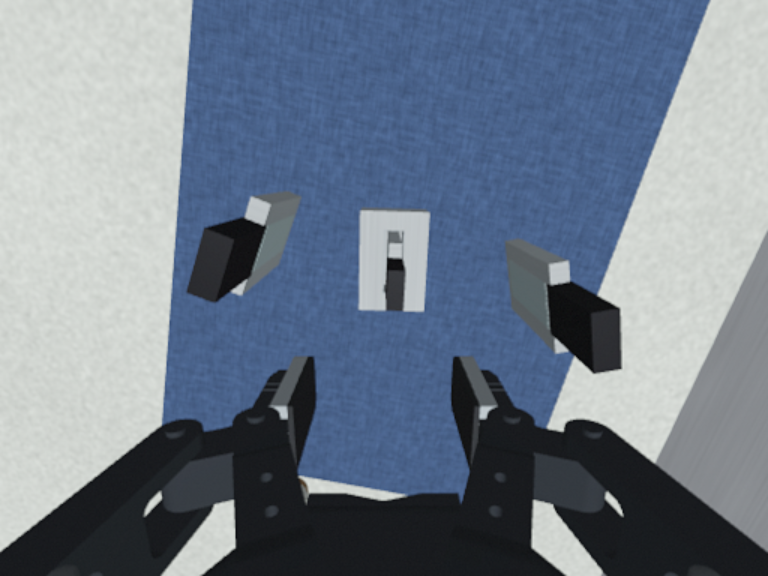

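Run:
```python
import cv2
a=cv2.imread('pics/w3.png')[130:215,230:300]; b=cv2.imread('pics/w2.png')[155:230,375:450]
a=cv2.resize(a,None,fx=6,fy=6,interpolation=cv2.INTER_CUBIC); b=cv2.resize(b,None,fx=5,fy=5,interpolation=cv2.INTER_CUBIC)
h=max(a.shape[0],b.shape[0]); pad=lambda i:cv2.copyMakeBorder(i,0,h-i.shape[0],0,0,cv2.BORDER_CONSTANT)
cv2.imwrite('pics/w3c.png',cv2.hconcat([pad(a),pad(b)]))
```

```text
(no output)
```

View pics/w3c.png

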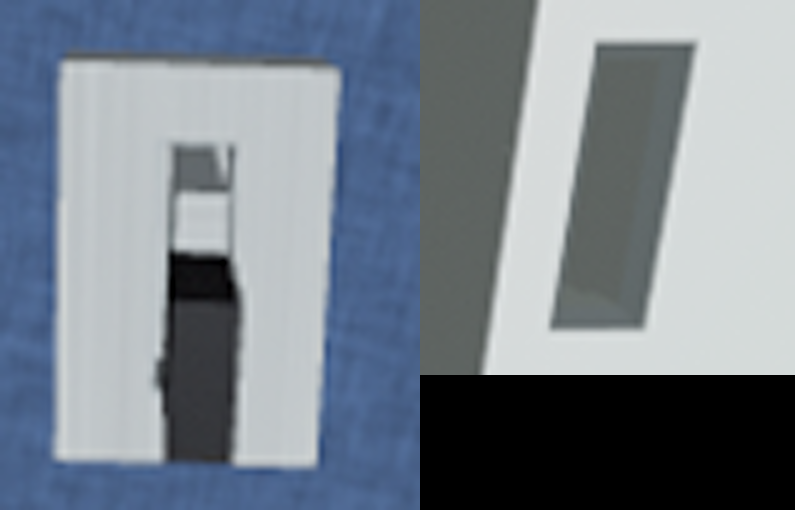

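Run:
```python
from h import *
p,r,o=rd(); K=calib('wrist')
g=lambda L:np.array([(y,x) for x,y in L],float)
st=g([(62,62),(340,68),(318,466),(55,460)])/6+[130,230]-.4
gr=g([(168,302),(240,302),(230,463),(167,461)])/6+[130,230]-.4
# image up=+y, right=+x
M=lambda hx,hy,z:[(-hx,hy,z),(hx,hy,z),(hx,-hy,z),(-hx,-hy,z)]
v,res=solve(K,st,[.59,-.2,.18],lambda v:reader(v,M(.03,.045,.038))); print('stand',v,np.degrees(v[2]),res.round(1))
w,res=solve(K,gr,[.59,-.2,.18],lambda v:reader(v,M(.006,.014,.133))); print('grip',w,np.degrees(w[2]),res.round(1))
T=np.eye(4);T[:3,:3]=r.as_matrix();T[:3,3]=p; X=np.linalg.inv(T)@K[3]; np.save('X.npy',X)
T2=np.eye(4);T2[:3,:3]=R.from_quat([.994,.109,.004,-.002]).as_matrix();T2[:3,3]=[.45786752,.19622513,.24705651]
K2=(*K[:3],T2@X)
sl=np.r_[g([(177,42),(276,42),(225,328),(130,328)])/5+[155,375]-.4, np.array([[128,612],[420,571]])/1.5-.17]
u,res=solve(K2,sl,[.61,.23,.21],lambda v:reader(v,M(.010,.03,.11)+[(-.022,.1,.11),(-.022,-.1,.11)])); print('slot',u,np.degrees(u[2]),res.round(1))
t=np.r_[w[:2],.118]; print('delta grip (TCP z .113-.002)',delta([w[0],w[1],.113-.002]), r.as_euler('xyz',degrees=True)[2])
s=calib('side')
print('side pred stand',proj(s,reader(v,M(.03,.045,.038))).round(1).tolist(),'griptop',proj(s,reader(w,M(.006,.014,.133))).round(1).tolist())
```

```text
stand [ 0.59884877 -0.19693296  0.18894816] 10.825932195068775 [-0.1 -0.1  0.2 -0.  -0.  -0.2 -0.1  0.4]
grip [ 0.5977277  -0.19717463  0.19265022] 11.038044719529859 [-0.2 -0.1  0.   0.   0.1  0.7  0.1 -0.6]
slot [0.61419051 0.23183605 0.22347893] 12.804399406365054 [-0.3 -0.6 -0.5  0.1  0.3  0.2  0.5 -0.1 -0.2  0.2  0.4  0. ]
delta grip (TCP z .113-.002) [ 0.74  0.07 16.16] 12.423004231257696
side pred stand [[258.2, 268.4], [252.6, 288.9], [275.7, 305.3], [282.4, 283.5]] griptop [[235.2, 283.5], [234.1, 287.9], [241.1, 293.2], [242.3, 288.7]]
```

Run:
```python
from h import *
K=calib('wrist'); s=calib('side'); p,r,o=rd()
def ray(K,row,col):
    f,cx,cy,T=K; return T[:3,3],T[:3,:3]@[(col-cx)/f,(row-cy)/f,1]
def tri(a,b):
    A=[];B=[]
    for c,d in(a,b):
        d=d/np.linalg.norm(d);Q=np.eye(3)-np.outer(d,d);A.append(Q);B.append(Q@c)
    return np.linalg.lstsq(np.vstack(A),np.hstack(B),rcond=None)[0]
for n,a,b in [('L',(262/1.5,212/1.5),(90+270/2,130+230/2)),('R',(340/1.5,606/1.5),(90+258/2,130+418/2))]:
    P=tri(ray(K,*a),ray(s,*b)); print(n,P.round(3),'tool',r.inv().apply(P-np.array([.5977,-.1972,.111])).round(3))
```

```text
L [ 0.494 -0.19   0.182] tool [-0.1   -0.029 -0.071]
R [ 0.725 -0.191  0.169] tool [ 0.126  0.021 -0.058]
```

>>> carry_out:
  deltas:
    - [[0.75,0.05,3],1.4]
    - [[0.75,0.05,7],1.4]
    - [[0.75,0.05,11],1.4]
    - [[0.75,0.05,14],1.4]
    - [[0.75,0.05,15.5],1.4]
    - [[0.75,0.05,16.1],1.4]
    - [[0.75,0.05,16.1],1.4]
    - [[0.75,0.05,16.1],1.4]
  hand: 0.5

```text
t: 9.4
eef_pos: [0.5984, -0.1971, 0.1127]
tool_rot: [-0.001, 0.995, 0.096, 0.001]
contact_force: [0.9, -0.3, 0.5]
gripper_width: 0.502
```

>>> carry_out:
  deltas:
    - [[0,0,0],0]
    - [[0,0,0],0]
    - [[0,0,0],0]
    - [[0,0,0],0]
    - [[0,0,0],0]
    - [[0,0,0],0]
    - [[0,0,0],0]
  hand: 0
  newtons: 50

```text
t: 10.28
eef_pos: [0.5989, -0.1974, 0.1135]
tool_rot: [-0.001, 0.995, 0.096, 0.002]
contact_force: [-1.0, 0.2, 6.5]
gripper_width: 0.136
```

>>> carry_out:
  deltas:
    - [[0,0,-1],0]
    - [[0,0,-2.5],0]
    - [[0,0,-4.5],0]
    - [[0,0,-7],0]
    - [[0,0,-9.5],0]
    - [[0,0,-12],0]
    - [[0,0,-14.5],0]
    - [[0,0,-16.5],0]
    - [[0,0,-16.5],0]

```text
t: 11.4
eef_pos: [0.599, -0.1983, 0.2811]
tool_rot: [0.0, 0.995, 0.096, 0.004]
contact_force: [1.4, 0.5, 0.2]
gripper_width: 0.136
```

Run:
```python
from h import *
p,r,o=rd(); print(o['t'],p,o['gripper_width'],np.round(o['contact_force'],2),o['torque'],np.round(o['q'],2),r.as_euler('xyz',degrees=True)); print(delta([.615,.231,p[2]]))
```

```text
11.4 [ 0.59904992 -0.19830125  0.28113884] 0.1356336370029542 [1.39 0.5  0.16] [-0.01299155  0.00448899  0.01132849] [-0.25  0.43  0.65  1.67 -0.29  1.13  0.67] [179.95279277  -0.461351    10.99909813]
[ 9.760e+00 -4.184e+01  4.000e-02]
```

>>> carry_out:
  deltas:
    - [[1,-4,0],0]
    - [[2.1,-9,0],-0.5]
    - [[3.3,-14,0],-1]
    - [[4.4,-19,0],-1.6]
    - [[5.6,-24,0],-1.6]
    - [[6.8,-29,0],-1.6]
    - [[7.9,-34,0],-1.6]
    - [[9,-38.5,0],-1.6]
    - [[9.8,-41.8,0],-1.6]
    - [[9.8,-41.8,0],-1.6]

```text
t: 12.65
eef_pos: [0.6142, 0.2351, 0.2802]
tool_rot: [-0.0, 0.994, 0.113, 0.003]
contact_force: [-0.2, -1.0, -0.9]
gripper_width: 0.134
```

>>> carry_out:
  deltas:
    - [[0,0,0],0]
    - [[0,0,0],0]

```text
t: 12.9
eef_pos: [0.6141, 0.2339, 0.2799]
tool_rot: [-0.0, 0.994, 0.112, 0.003]
contact_force: [-0.0, 0.8, -1.6]
gripper_width: 0.133
```

Run:
```python
from h import *
p,r,o=rd(); print(o['t'],p,o['gripper_width'],np.round(o['contact_force'],2),r.as_euler('xyz',degrees=True)); print(delta([.615,.231,p[2]]))
snap('wrist','w4'); snap('side','s4')
a=cv2.imread('pics/w4.png')[60:320,130:430]; b=cv2.imread('pics/s4.png')[60:200,180:340]
a=cv2.resize(a,None,fx=1.5,fy=1.5,interpolation=cv2.INTER_CUBIC); b=cv2.resize(b,(int(160*390/140*.78),int(390*.78)),interpolation=cv2.INTER_CUBIC)
b=cv2.copyMakeBorder(b,0,390-b.shape[0],0,0,cv2.BORDER_CONSTANT); print(b.shape)
cv2.imwrite('pics/w4c.png',cv2.hconcat([a,b]))
```

```text
12.9 [0.61410227 0.23393115 0.27991027] 0.13324770351414078 [-0.03  0.8  -1.55] [179.97453391  -0.31961505  12.8662313 ]
[0.02 0.31 0.  ]
(390, 347, 3)
```

View pics/w4c.png

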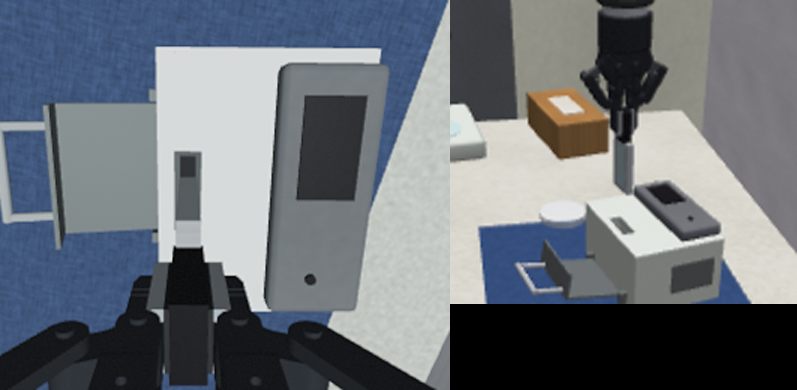

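Run:
```python
from h import *
p,r,o=rd(); K=calib('wrist')
a=cv2.imread('pics/w4.png')[145:245,210:300]; a=cv2.resize(a,None,fx=6,fy=6,interpolation=cv2.INTER_CUBIC); cv2.imwrite('pics/w4d.png',a)
f=lambda P:((proj(K,P)-[145,210]+.4)*6)[:,::-1].round(0).tolist()
print('slot',f(reader([.615,.231,.2208],[(-.01,.03,.11),(.01,.03,.11),(.01,-.03,.11),(-.01,-.03,.11)])))
T=lambda P:p+r.apply(P)
for n,z in(('foot',.1055),('shoulder',.0255),('griptop',-.0195)):
    print(n,f(T([[-.005,-.025,z],[.005,-.025,z],[.005,.025,z],[-.005,.025,z]])))
```

```text
slot [[216.0, 99.0], [327.0, 100.0], [323.0, 413.0], [218.0, 413.0]]
foot [[243.0, 183.0], [312.0, 183.0], [310.0, 507.0], [245.0, 507.0]]
shoulder [[228.0, 350.0], [332.0, 350.0], [327.0, 804.0], [232.0, 804.0]]
griptop [[212.0, 542.0], [354.0, 542.0], [346.0, 1126.0], [219.0, 1126.0]]
```

View pics/w4d.png

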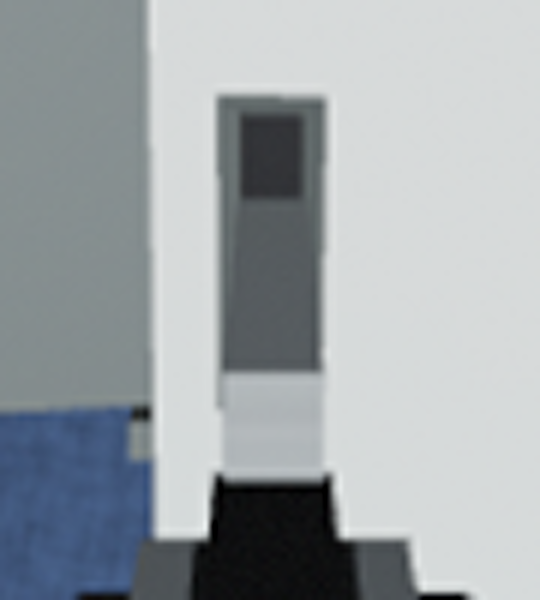

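```bash
cat > ins.py <<'E'
from h import *
p,r,o=rd(); sl=np.array([.615,.2314])
foot=p+r.apply([-.0008,.0024,.1055]); print(o['t'],p,'foot',foot.round(4),o['contact_force'].round(1) if hasattr(o['contact_force'],'round') else o['contact_force'],o['gripper_width'],r.as_euler('xyz',degrees=True).round(2))
for z in(.12,.105,.09,.075,.06): print(z,delta(p+np.array([*sl,z])-foot))
E
python3 ins.py
```

```text
13.0 [0.61433974 0.23381166 0.28021137] foot [0.6147 0.2314 0.1747] [ 0.  -1.  -0.8] 0.13286121425559838 [179.98  -0.35  12.85]
0.12 [-0.01  0.    5.47]
0.105 [-0.02  0.    6.97]
0.09 [-0.03  0.    8.47]
0.075 [-0.03  0.    9.97]
0.06 [-0.04  0.   11.47]
```

Aligned within a few tenths of a millimetre. Down to just above the roof, then slowly in.

>>> carry_out:
  deltas:
    - [[0,0,1],0]
    - [[0,0,2.5],0]
    - [[0,0,4],0]
    - [[0,0,5.2],0]
    - [[0,0,5.5],0]
    - [[0,0,5.5],0]
    - [[0,0,5.5],0]

```text
t: 13.88
eef_pos: [0.6151, 0.234, 0.2258]
tool_rot: [-0.0, 0.994, 0.112, 0.004]
contact_force: [-0.0, 0.1, -0.8]
gripper_width: 0.133
```

```bash
python3 ins.py
```

```text
13.875 [0.61505213 0.23395519 0.22580637] foot [0.6155 0.2316 0.1203] [-0.   0.1 -0.8] 0.13266411022814723 [179.99  -0.41  12.85]
0.12 [-0.06  0.01  0.03]
0.105 [-0.07  0.01  1.53]
0.09 [-0.08  0.01  3.03]
0.075 [-0.09  0.    4.53]
0.06 [-0.1   0.    6.03]
```

>>> carry_out:
  deltas:
    - [[-0.06,0,0.3],0]
    - [[-0.07,0,0.8],0]
    - [[-0.07,0,1.3],0]
    - [[-0.07,0,1.8],0]
    - [[-0.08,0,2.2],0]
    - [[-0.08,0,2.6],0]
    - [[-0.08,0,3.0],0]
    - [[-0.08,0,3.0],0]

```text
t: 14.88
eef_pos: [0.6143, 0.2338, 0.1954]
tool_rot: [-0.0, 0.994, 0.112, 0.003]
contact_force: [-0.2, -0.3, -2.0]
gripper_width: 0.134
```

```bash
python3 ins.py
```

```text
14.875 [0.61426331 0.23380515 0.19541802] foot [0.6147 0.2314 0.0899] [-0.2 -0.3 -2. ] 0.13362541543717438 [179.98  -0.37  12.85]
0.12 [ 0.05  0.01 -3.01]
0.105 [ 0.04  0.01 -1.51]
0.09 [ 0.03  0.01 -0.01]
0.075 [0.02 0.01 1.49]
0.06 [0.01 0.01 2.99]
```

No contact; foot is through the throat.

>>> carry_out:
  deltas:
    - [[0,0,0.5],0]
    - [[0,0,1.0],0]
    - [[0,0,1.5],0]
    - [[0,0,2.0],0]
    - [[0,0,2.5],0]
    - [[0,0,2.8],0]
    - [[0,0,3.0],0]
    - [[0,0,3.0],0]
    - [[0,0,3.0],0]
    - [[0,0,3.0],0]

```text
t: 16.12
eef_pos: [0.6146, 0.2338, 0.1656]
tool_rot: [-0.0, 0.994, 0.112, 0.003]
contact_force: [-0.2, -0.2, -0.4]
gripper_width: 0.136
```

```bash
python3 ins.py
python3 - <<'E'
from h import *
_,_,o=rd(); print(np.abs(o['joint_vel']).max())
snap('wrist','w5'); snap('side','s5')
a=cv2.imread('pics/w5.png')[60:320,130:430]; b=cv2.imread('pics/s5.png')[80:200,180:340]
a=cv2.resize(a,(450,390),interpolation=cv2.INTER_CUBIC); b=cv2.resize(b,(346,260),interpolation=cv2.INTER_CUBIC)
cv2.imwrite('pics/w5c.png',cv2.hconcat([a,cv2.copyMakeBorder(b,0,130,0,0,cv2.BORDER_CONSTANT)]))
E
```

```text
16.125 [0.61460086 0.23382683 0.16562273] foot [0.6151 0.2314 0.0601] [-0.2 -0.2 -0.4] 0.13634845733580103 [179.99  -0.39  12.85]
0.12 [ 0.03  0.   -5.99]
0.105 [ 0.02  0.   -4.49]
0.09 [ 0.01  0.   -2.99]
0.075 [ 0.    0.   -1.49]
0.06 [-0.01  0.    0.01]
0.0018522780799927053
```

View pics/w5c.png

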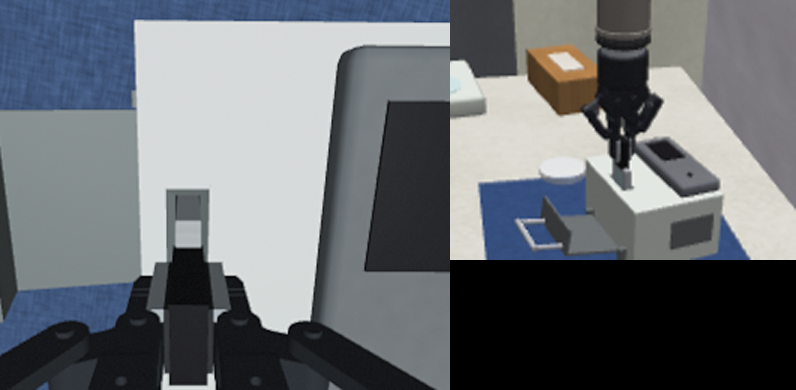

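The carrier is in the slot, centred, with about 30 mm of the plate still above the roof. The cover is down and the arm is at rest, so I'm handing in.

```bash
python3 -c "
from station import bot; print(bot.hand_in())"
```

```text
the job is handed in; nothing more can be done
None
```

The job is done and handed in at about 16 s of the 62 s allowed; hand-in reports no verdict.

- **Cover:** I pulled it by its bar to the stop, at a measured angle of about 1.4 rad. The push peaked at about 54 N at the wrist, through the fingers on the bar. It was still down in the last pictures.
- **Carrier:** I took it from the stand by its black grip with 50 N and passed it foot first through the slot without noticeable contact. It is still held (grip opening about 11.6 mm).
- **Last checks:** The foot is calculated at z ≈ 60 mm, which is 50 mm below the roof. That comes from the tool position plus the grip offset, because the foot itself cannot be seen in the chamber. The arm was at rest with contact force under 0.5 N. The last wrist and side pictures show the carrier centred in the slot.
- **Small disagreements:**
  - My two slot measurements differed by about 2 mm, so I used the average and confirmed it against the carrier in one wrist picture.
  - The tool stayed tilted about 0.4°, which is within the slot's clearance.
- **Bystanders:** I did not touch the bottle, dish or objective. I did not check the bottle and objective again in a picture at the end.

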